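# Pack the pale bones into their foam trays

## Robot

A 7-joint arm with a two-finger parallel gripper is mounted at the origin on the work surface. World frame = base frame: x ahead of the robot, y to its left, z up, the work surface at z = 0. Lengths are in m, angles in rad, forces in N, time in s.
With the tool pointing down it reaches from about 0.4 to 0.9 m from the base axis. Payload 5.5 kg.
Tool frame: the origin (TCP) lies on the mounting face of the last link; the fingertips stand 178 mm ahead of it and the grasp point (between the pads) lies 159 mm ahead of it; z points along the fingers, y is the line along which they close (so a half turn about z gives the same grasp; the last joint's range is limited). The gripper opens to 92 mm and grips with 3 to 60 N. Pads are 19 mm wide; open, the fingers measure 130 mm over their backs; the gripper's body (75 mm by 190 mm) begins 47 mm behind the grasp point.
Start: joints at [1.547, 0.501, -0.427, 1.55, 0.221, 1.138, -0.21], TCP at [0.184, -0.623, 0.405] pointing down, gripper open.
Joint ranges: [-2.88, 2.88], [-0.31, 2.03], [-1.54, 1.56], [0.2, 2.42], [-1.41, 4.55], [0.19, 2.02], [-2.57, 2.57]. Speed limits (rad/s): [2.57, 2.57, 3.14, 3.14, 3.14, 3.14, 3.14].

## Interface

Orientations are given as a unit quaternion [w, x, y, z].
In Python, from workcell import get_obs, read_camera, close_job, masks_of gives the robot as it stands.
- The arm moves only by the tool move_arm, never from a script. Its argument "rows" is a list of rows, each a list of 7 numbers: the opening, from -1 (shut) to 1 (fully open), then the shift along the world's x, y, z in cm, then the turn, a rotation vector about the world's x, y, z in degrees. In form: [[jaw, x, y, z, wx, wy, wz], ...]. A call has 1 to 12 rows; each row is the pose to reach, as a shift and turn from the pose commanded when the call began; what a row does not reach only later rows make up. A row lasts 1/8 s, in which the tool goes at most 62.5 mm and 10.7 degrees, less where a joint would pass 70% of its speed; a pose out of reach is approached as far as the arm can. A call with a gripper value outside its range is refused whole. The fingers move at their own pace and stop on an object; "newtons" is the grip in N (left out, the last holds). Time passes only in rows, so rows that repeat a pose let the fingers close. It gives the time, the measured TCP pose, the force, the opening and the grip force at its end, in the units of the state.
- get_obs(): the state, without advancing time (a new reading comes with each control period).
- read_camera(name): name is "side" or "top" or "wrist"; returns a dict with "image" (384x512x3 uint8, red, green, blue), "fx", "fy", "cx", "cy" (pixels), "dist_coeffs" ([k1, k2, p1, p2, k3] as OpenCV has them; the pictures are not rectified), "world_to_cam" (4x4, takes a point from world to camera coordinates); the wrist camera has in their place "mount" (4x4, takes a point from camera to tool coordinates, whose origin is the TCP and whose axes are the flange's). Camera axes: x right, y down, z forward; pixel columns grow to the right and rows downward; lengths in m; the calibration is good to about 2 mm. A picture is of the moment at which its call begins: read the wrist's pose just before it. There is no depth.
- close_job(): hands the job in; it is judged then, once.
Trained networks look in a picture, given as the dict that the camera call returned (one of the last four; its "shot" number tells which), for a name from the list of things; names that differ only in an ending like _2 or _b are one class to them, and where a whole thing is asked for, a point or a joint stands for the part that bears it (a point fixed in the world has none). Each returns a list of dicts, best first, with "score" (0 to 1); they miss things now and then, are a little off and sometimes report something else, mostly with a low value. They report only what shows in the picture. A call takes as long as a camera call. They do not tell look-alikes from the thing itself.
- masks_of(picture, target): "mask" (384x512 bool, what is visible of it) and "pixel" ([column, row] in pixels, amid what is visible of it).
The state is a dict: "time_s": time; "joints": joint angles; "dq": joint speeds; "effort": joint torques, N m; "tool_pos": TCP position; "ee_rot": TCP orientation; "force": force on the tool from outside, world axes, zero at the start; "torque": the same for the moment, N m; "width": opening from 0.0 (shut) to 1.0 (fully open); "grip_force": force on a finger pad.
Only numpy, scipy, OpenCV 4.12 (cv2) and the standard library are available. Lean on these libraries where they do the work, as an engineer would, in place of code of your own. Each camera call takes 0.05 s, during which the arm holds its last target. There are 200 camera calls.

## Task

Pack the three pale bones for the collection drawer, one at a time, the longest first, then the medium, then the shortest: lay each, the same way up as it lies now, in the foam tray whose cutout matches its length and press it down until both ends sit fully home on the tray's floor, then let go. Leave the black charred bone, the brown antler tip and the amber jar where they are.

Things in the scene. Friction and masses are not known exactly. Their poses are not given: they have to be found in the camera images.
- bone_long: the long pale bone, loose, cream with tan ends, 130 mm long, about 130 g, lying flat. Along x a round shaft 20 mm thick, its centre 17 mm above the underside (grip across it at mid-length); at each end a rounded block 18 mm long, 34 wide, 34 high. Origin: mid-length, centre of the underside; x along the bone, z up. Either end may go either way in the tray.
- bone_medium: the medium pale bone, loose, cream with tan ends, 104 mm long, about 100 g, lying flat. Along x a round shaft 20 mm thick, its centre 17 mm above the underside (grip across it at mid-length); at each end a rounded block 18 mm long, 34 wide, 34 high. Origin: mid-length, centre of the underside; x along the bone, z up. Either end may go either way in the tray.
- bone_short: the short pale bone, loose, cream with tan ends, 78 mm long, about 70 g, lying flat. Along x a round shaft 20 mm thick, its centre 17 mm above the underside (grip across it at mid-length); at each end a rounded block 18 mm long, 34 wide, 34 high. Origin: mid-length, centre of the underside; x along the bone, z up. Either end may go either way in the tray.
- tray_long: fixed charcoal foam tray, 170x76x26 mm (all alike outside). Origin: underside centre; x along cutout. Cutout centred, 136 mm long, 40 wide, turquoise floor at z 8 mm. Finger channel 96 mm long, as deep, crosses the full width. Grey foam ridges (crest z 18) narrow its ends to 31 mm: the bone meets them 13 mm above the floor; 4-8 N pushes it past, 12 N+ means the floor; friction holds it.
- tray_medium: fixed charcoal foam tray, 170x76x26 mm (all alike outside). Origin: underside centre; x along cutout. Cutout centred, 110 mm long, 40 wide, turquoise floor at z 8 mm. Finger channel 70 mm long, as deep, crosses the full width. Grey foam ridges (crest z 18) narrow its ends to 31 mm: the bone meets them 13 mm above the floor; 4-8 N pushes it past, 12 N+ means the floor; friction holds it.
- tray_short: fixed charcoal foam tray, 170x76x26 mm (all alike outside). Origin: underside centre; x along cutout. Cutout centred, 84 mm long, 40 wide, turquoise floor at z 8 mm. Finger channel 44 mm long, as deep, crosses the full width. Grey foam ridges (crest z 18) narrow its ends to 31 mm: the bone meets them 13 mm above the floor; 4-8 N pushes it past, 12 N+ means the floor; friction holds it.
- charred_bone: a black burnt bone of the same shape and size as the medium pale bone (104 mm), loose; not to be moved. Origin: centre of the underside; x along the bone.
- antler: a dark brown antler tip, 130 mm long, 22 mm thick at the butt, slightly bent, with a lighter point, loose; not to be moved. Origin: mid-length on the table; x along it.
- jar: an amber glass sample jar with a white cap, 48 mm in diameter, 60 mm tall, standing loose behind the trays; not to be moved. Origin: centre of the underside.
Mind the look-alikes: they are no part of the job. What is shaped like the tray_medium but green or purple is not meant. What is shaped like the tray_long but purple is not meant.

How it is judged:
By the outcome, as a careful person would: the job done as asked, in the order asked, and still so for the second after the job is handed in, with the robot touching nothing.
It also fails if it takes over 90 s, if anything falls off the work surface, if the arm or the gripper's body presses on something with over 40 N, if the wrist force passes 120 N, or if a joint passes its speed limit or range.

## Working session

There is one attempt and no reset: what is moved stays moved. The work goes in short steps, Python scripts to look and compute and a tool call to move; the robot and the scene stay as the last step left them, time stands still between calls to the robot, and variables do not carry over. Pictures are saved under pics/ and viewed, at most 14 in all, crops included, and the job is handed in when it is done.

Besides the shell and the picture viewer there is one more tool, called after "Emit:" in YAML: its name, and indented under it one key for each argument. move_arm: Moves the arm, as the interface text tells. Its arguments: {"type":"object","properties":{"rows":{"type":"array","items":{"type":"array","items":{"type":"number"}}},"newtons":{"type":"number"}},"required":["rows"]}

```bash
mkdir -p pics; ls; cat > h.py <<'E'
import numpy as np, cv2
from workcell import *
def ray(p,uv):
    K=np.array([[p['fx'],0,p['cx']],[0,p['fy'],p['cy']],[0,0,1.]])
    n=cv2.undistortPoints(np.array(uv,float).reshape(-1,1,2),K,np.array(p['dist_coeffs'],float)).reshape(-1,2)
    return np.c_[n,np.ones(len(n))]
def c2w(p,o=None):
    if 'world_to_cam' in p: return np.linalg.inv(np.array(p['world_to_cam']))
    from scipy.spatial.transform import Rotation as R
    T=np.eye(4);q=o['ee_rot'];T[:3,:3]=R.from_quat([q[1],q[2],q[3],q[0]]).as_matrix();T[:3,3]=o['tool_pos']
    return T@np.array(p['mount'])
def toz(p,uv,z,o=None):
    T=c2w(p,o);d=ray(p,uv)@T[:3,:3].T;c=T[:3,3]
    return c+d*((z-c[2])/d[:,2])[:,None]
def save(p,n): cv2.imwrite('pics/'+n+'.png',cv2.cvtColor(p['image'],cv2.COLOR_RGB2BGR))
E
python3 - <<'E'
from h import *
o=get_obs();print({k:np.round(v,3) for k,v in o.items()})
p=read_camera('top');save(p,'top0')
print(c2w(p).round(3),p['fx'])
for n,z in [('bone_long',.017),('bone_medium',.017),('bone_short',.017),('tray_long',.02),('tray_medium',.02),('tray_short',.02),('charred_bone',.017),('antler',.01),('jar',.06)]:
    for m in masks_of(p,n):
        k=m['mask'].astype(np.uint8)
        if k.sum()<20: continue
        ys,xs=np.nonzero(k)
        w=toz(p,np.c_[xs,ys],z)[:,:2].astype(np.float32)
        (c,s,a)=cv2.minAreaRect(w*1000)
        print(n,round(m['score'],2),np.round(m['pixel']),'rect',np.round(c),np.round(s),round(a,1))
p=read_camera('side');save(p,'side0')
E
```

```text
pics
{'time_s': np.float64(0.0), 'joints': array([ 1.547,  0.502, -0.427,  1.551,  0.221,  1.138, -0.21 ]), 'dq': array([ 0.   ,  0.001, -0.001,  0.   , -0.   ,  0.002,  0.002]), 'effort': array([ 0.0000e+00, -5.6661e+01, -5.8160e+00, -2.7912e+01, -6.9000e-02,
        3.1000e-02,  0.0000e+00]), 'tool_pos': array([ 0.184, -0.623,  0.404]), 'ee_rot': array([-0.001,  0.99 ,  0.143, -0.   ]), 'force': array([-0.213, -0.734, -0.159]), 'torque': array([ 0.055, -0.043, -0.001]), 'grip_force': np.float64(0.0), 'width': np.float64(1.003)}
[[ 0.026 -0.991  0.133  0.356]
 [-0.999 -0.023  0.028  0.009]
 [-0.025 -0.134 -0.991  1.286]
 [ 0.     0.     0.     1.   ]] 478.4690174703833
bone_long 0.59 [327. 212.] rect [ 457. -133.] [ 37. 134.] 1.3
bone_medium 0.72 [392. 178.] rect [ 567. -326.] [ 34. 110.] 9.0
bone_medium 0.72 [256. 108.] rect [739.  51.] [63. 47.] 1.7
tray_long 0.93 [262. 177.] rect [561.  38.] [176.  77.] 7.7
tray_long 0.74 [348. 274.] rect [ 305. -192.] [174.  83.] 9.7
tray_medium 0.89 [131. 269.] rect [293. 385.] [ 85. 176.] 67.0
tray_medium 0.83 [208. 169.] rect [567. 196.] [ 78. 173.] 84.1
tray_medium 0.79 [229. 263.] rect [330. 121.] [ 77. 170.] 73.7
tray_short 0.97 [158. 192.] rect [513. 319.] [ 84. 174.] 84.3
tray_short 0.63 [395. 178.] rect [ 567. -325.] [ 36. 111.] 7.0
charred_bone 0.82 [327. 136.] rect [ 674. -138.] [104.  35.] 85.8
antler 0.8 [394. 215.] rect [ 459. -315.] [ 29. 124.] 2.5
antler 0.15 [261. 178.] rect [562.  40.] [175.  79.] 7.5
jar 0.86 [258. 113.] rect [726.  50.] [55. 45.] 1.3
jar 0.23 [326. 178.] rect [ 558. -126.] [34. 77.] 3.9
```

View pics/top0.png

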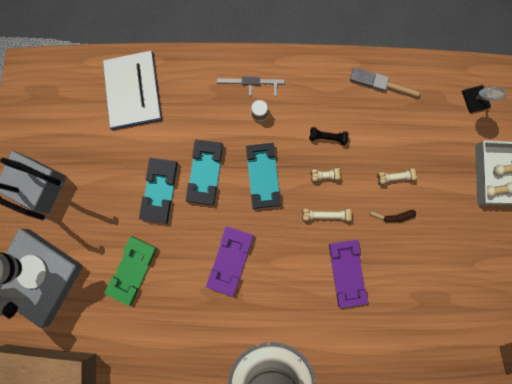

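View pics/side0.png

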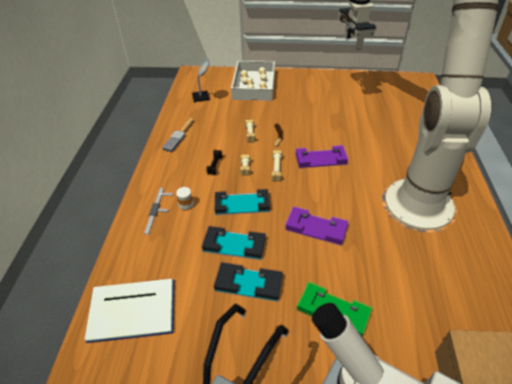

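The top view shows the long bone at (327,215), medium at (397,177) and short at (326,175). The charred bone is at (329,136) and the antler at (393,216). The turquoise-floored trays are long (263,177), medium (205,172) and short (158,190). The purple and green trays are decoys, and the side view agrees. Next I go above the long bone.

Emit:
move_arm:
  rows:
    - [0.2,27,49,-7,0,0,75]
    - [0.2,27,49,-7,0,0,75]
    - [0.2,27,49,-7,0,0,75]
    - [0.2,27,49,-7,0,0,75]
    - [0.2,27,49,-7,0,0,75]
    - [0.2,27,49,-7,0,0,75]
    - [0.2,27,49,-7,0,0,75]
    - [0.2,27,49,-7,0,0,75]
    - [0.2,27,49,-7,0,0,75]
    - [0.2,27,49,-7,0,0,75]
    - [0.2,27,49,-7,0,0,75]
    - [0.2,27,49,-7,0,0,75]

```text
time_s: 2.05
tool_pos: [0.4533, -0.1352, 0.3347]
ee_rot: [0.0, 0.699, 0.715, -0.0]
force: [-0.2, -0.5, 0.9]
width: 0.601
grip_force: 0.0
```

```bash
cat >> h.py <<'E'
ZS=dict(bone_long=.017,bone_medium=.017,bone_short=.017,tray_long=.026,tray_medium=.026,tray_short=.026)
def look(name,names,zs=ZS):
    o=get_obs();p=read_camera('wrist');save(p,name)
    from scipy.spatial.transform import Rotation as R
    q=o['ee_rot'];M=R.from_quat([q[1],q[2],q[3],q[0]]).as_matrix();g=np.array(o['tool_pos'])+M[:,2]*.159
    print('t',round(o['time_s'],2),'tcp',np.round(o['tool_pos'],4)*1000,'grasp',(g*1000).round(1),'yaw y',np.degrees(np.arctan2(M[1,1],M[0,1])).round(2),'toolz',M[:,2].round(3),'q',np.round(o['joints'],2),'F',np.round(o['force'],1),'w',round(float(o['width']),3))
    for n in names:
        for m in masks_of(p,n):
            if m['score']<.3: continue
            ys,xs=np.nonzero(m['mask'])
            w=toz(p,np.c_[xs,ys],zs[n],o)[:,:2].astype(np.float32)
            c,s,a=cv2.minAreaRect(w*1000)
            if s[0]<s[1]: a+=90
            print(n,round(m['score'],2),np.round(m['pixel']),'rect',np.round(c,1),np.round(s,1),'long dir',round((a+90)%180-90,1),'edge' if xs.min()==0 or ys.min()==0 or xs.max()==511 or ys.max()==383 else '')
    return o,p
E
python3 -c "
from h import *
look('w1',['bone_long','bone_short','bone_medium'])"
```

```text
t 2.05 tcp [ 453.3 -135.2  334.7] grasp [ 453.3 -135.3  175.7] yaw y 1.26 toolz [-0.    -0.001 -1.   ] q [ 0.98  0.37 -0.88  2.04  0.37  0.9  -0.08] F [-0.2 -0.5  0.9] w 0.601
bone_long 0.84 [261. 168.] rect [ 457.8 -137.3] [ 36.1 136.1] long dir -89.5 
bone_short 0.71 [366. 171.] rect [ 566.3 -131.5] [41.6 84.7] long dir -85.7
```

View pics/w1.png

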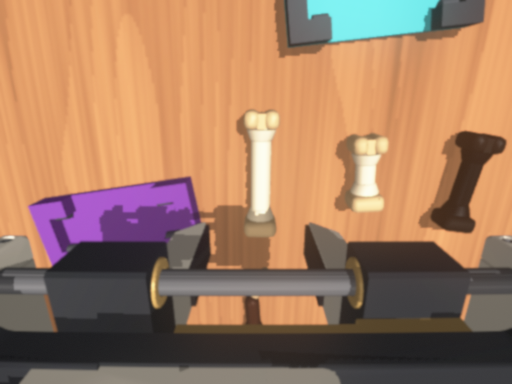

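The wrist view shows the long bone centred at (261,168), the short bone at (366,172), the charred bone at right and the purple decoy at left. Block height skews the mask rectangle, so I'll fit a small silhouette model instead.

```bash
cat >> h.py <<'E'
from scipy.optimize import minimize
L=dict(bone_long=.130,bone_medium=.104,bone_short=.078)
def box(x0,x1,w,z0,z1): return np.array([[x,y,z] for x in(x0,x1) for y in(-w/2,w/2) for z in(z0,z1)])
def parts(n):
    if n.startswith('tray'): return [box(-.085,.085,.076,0,.026)]
    l=L[n]/2;t=np.linspace(0,2*np.pi,12)
    ell=lambda a,b:np.array([[x,y,z] for x,f in((a,.8),(a+.004*np.sign(b-a),1),(b-.004*np.sign(b-a),1),(b,.8)) for y,z in zip(.017*f*np.sign(np.cos(t))*abs(np.cos(t))**.5,.017+.017*f*np.sign(np.sin(t))*abs(np.sin(t))**.5)])
    cyl=np.array([[x,.01*np.cos(a),.017+.01*np.sin(a)] for x in(-l+.015,l-.015) for a in t])
    return [ell(-l,-l+.018),ell(l-.018,l),cyl]
def sil(p,o,n,s,z0=0):
    K=np.array([[p['fx'],0,p['cx']],[0,p['fy'],p['cy']],[0,0,1.]]);W=np.linalg.inv(c2w(p,o));S=4
    im=np.zeros((384*S,512*S),np.uint8);c,d=np.cos(s[2]),np.sin(s[2])
    for P in parts(n):
        Q=np.c_[c*P[:,0]-d*P[:,1]+s[0],d*P[:,0]+c*P[:,1]+s[1],P[:,2]+z0]
        u=cv2.projectPoints(Q,cv2.Rodrigues(W[:3,:3])[0],W[:3,3],K,np.array(p['dist_coeffs'],float))[0].reshape(-1,2)
        cv2.fillConvexPoly(im,cv2.convexHull(np.round((u+.5)*S).astype(np.int32)),1)
    return cv2.resize(im.astype(np.float32),(512,384),interpolation=cv2.INTER_AREA)
def fit(p,o,n,x,y,deg,z0=0,rmax=.06,valid=None):
    best=None
    ms=[m['mask'] for m in masks_of(p,n)]
    for m in ms:
        w=toz(p,[[np.nonzero(m)[1].mean(),np.nonzero(m)[0].mean()]],.017,o)[0]
        if np.hypot(w[0]-x,w[1]-y)>rmax: continue
        m=m.astype(np.float32)
        v=np.ones_like(m) if valid is None else valid
        f=lambda s:1-(np.minimum(sil(p,o,n,s,z0),m)*v).sum()/(np.maximum(sil(p,o,n,s,z0),m)*v).sum()
        s0=np.array([x,y,np.radians(deg)])
        r=minimize(f,s0,method='Nelder-Mead',options=dict(initial_simplex=s0+np.array([[0,0,0],[.008,0,0],[0,.008,0],[0,0,.08]]),xatol=1e-4,fatol=1e-4,maxiter=150))
        if best is None or r.fun<best.fun: best=r
    if best is None: print(n,'none near'); return
    print(n,'fit mm/deg',(best.x[:2]*1000).round(1),np.degrees(best.x[2]).round(1),'IoU',round(1-best.fun,3))
    return best.x
E
python3 -c "
from h import *
o=get_obs();p=read_camera('wrist')
fit(p,o,'bone_long',.457,-.136,90)
fit(p,o,'bone_short',.56,-.128,94)
p=read_camera('top')
fit(p,o,'tray_long',.561,.038,7.7)
fit(p,o,'tray_medium',.567,.196,-6)
fit(p,o,'tray_short',.513,.319,-6)
fit(p,o,'bone_long',.457,-.136,90)
fit(p,o,'bone_medium',.567,-.326,99)
"
```

```text
bone_long fit mm/deg [ 457.6 -134.9] 90.5 IoU 0.925
bone_short fit mm/deg [ 565.2 -130.2] 95.3 IoU 0.908
tray_long fit mm/deg [561.   39.3] 7.8 IoU 0.953
tray_medium fit mm/deg [566.1 198.5] -6.4 IoU 0.919
tray_short fit mm/deg [513.7 321.3] -5.8 IoU 0.954
bone_long fit mm/deg [ 460.6 -134.7] 93.4 IoU 0.377
bone_medium fit mm/deg [ 567.5 -323.2] 97.9 IoU 0.521
```

Emit:
move_arm:
  rows:
    - [0.2,0.4,0,-5,0,0,-0.8]
    - [0.2,0.4,0,-9,0,0,-0.8]
    - [0.2,0.4,0,-12,0,0,-0.8]
    - [0.2,0.4,0,-14,0,0,-0.8]
    - [0.2,0.4,0,-15.2,0,0,-0.8]
    - [0.2,0.4,0,-15.2,0,0,-0.8]
    - [-0.8,0.4,0,-15.2,0,0,-0.8]
    - [-0.8,0.4,0,-15.2,0,0,-0.8]
    - [-0.8,0.4,0,-15.2,0,0,-0.8]
    - [-0.8,0.4,0,-15.2,0,0,-0.8]
    - [-0.8,0.4,0,-15.2,0,0,-0.8]
  newtons: 40

```text
time_s: 4.08
tool_pos: [0.4579, -0.1336, 0.183]
ee_rot: [0.0, 0.703, 0.711, -0.0]
force: [-1.2, -1.3, 3.9]
width: 0.202
grip_force: 40.0
```

Emit:
move_arm:
  rows:
    - [-0.8,0,0,4,0,0,0]
    - [-0.8,0,0,9,0,0,0]
    - [-0.8,3,5,14,0,0,-10]
    - [-0.8,5,8,15,0,0,-20]
    - [-0.8,7,11,15,0,0,-30]
    - [-0.8,9,14,15,0,0,-40]
    - [-0.8,10,17,15,0,0,-50]
    - [-0.8,10.3,17.3,15,0,0,-60]
    - [-0.8,10.3,17.3,15,0,0,-70]
    - [-0.8,10.3,17.3,15,0,0,-80]
    - [-0.8,10.3,17.3,15,0,0,-82.8]
    - [-0.8,10.3,17.3,15,0,0,-82.8]

```text
time_s: 5.58
tool_pos: [0.5606, 0.0397, 0.3324]
ee_rot: [0.0, 0.998, 0.069, -0.0]
force: [0.9, 0.4, -0.0]
width: 0.207
grip_force: 40.0
```

```bash
python3 -c "
from h import *
o,p=look('w2',['tray_long','bone_long'])
fit(p,o,'tray_long',.561,.039,7.8)
fit(p,o,'bone_long',.561,.039,7.8,z0=o['tool_pos'][2]-.159-.022,rmax=.15)
"
```

```text
t 5.58 tcp [560.6  39.7 332.4] grasp [560.5  39.7 173.4] yaw y -82.11 toolz [-0.001 -0.    -1.   ] q [ 0.3   0.45 -0.53  1.84  0.28  0.93 -1.79] F [ 0.9  0.4 -0. ] w 0.207
tray_long 0.83 [422. 328.] rect [ 405.5 -181.6] [16.4 49.6] long dir -83.0 
tray_long 0.64 [264. 121.] rect [577.2  39.9] [135.5  76.2] long dir 7.4 
bone_long 0.7 [255. 193.] rect [491.8  29.7] [234.9  73.6] long dir 7.9 
tray_long fit mm/deg [560.1  37.2] 8.0 IoU 0.385
bone_long fit mm/deg [560.4  39.1] 7.7 IoU 0.674
```

View pics/w2.png

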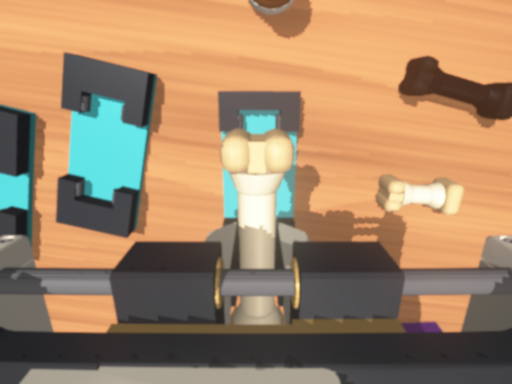

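The long tray lies under the held bone, its far edge running from (219,93) to (300,92). The medium tray is fully visible at (107,145). I'll fit both with the bone and gripper pixels excluded.

```bash
python3 -c "
from h import *
o=get_obs();p=read_camera('wrist')
v=np.ones((384,512),np.float32);v[210:]=0
for m in masks_of(p,'bone_long'):
    if m['score']>.5 and m['mask'][150,258]: v[cv2.dilate(m['mask'].astype(np.uint8),np.ones((7,7)))>0]=0
fit(p,o,'tray_long',.561,.039,7.8,valid=v)
fit(p,o,'tray_medium',.566,.198,-6.4)
fit(p,o,'bone_short',.565,-.130,95)
v2=np.ones((384,512),np.float32);v2[225:]=0
fit(p,o,'bone_long',.561,.039,7.8,z0=o['tool_pos'][2]-.159-.0235,rmax=.15,valid=v2)
# turquoise extents
im=cv2.cvtColor(p['image'],cv2.COLOR_RGB2HSV);t=cv2.inRange(im,(80,90,90),(100,255,255))
# edges of far outer rim by gray gradient
g=cv2.cvtColor(p['image'],cv2.COLOR_RGB2GRAY).astype(float)
for r in (100,115,125,145,155,165,185,200):
    d=np.diff(g[r]);print(r,[ (int(i),int(d[i])) for i in np.nonzero(abs(d)>22)[0] if 205<i<310], 'turq',np.nonzero(t[r,205:310])[0][[0,-1]]+205 if t[r,205:310].any() else '')
"
```

```text
tray_long fit mm/deg [560.   38.2] 7.3 IoU 0.938
tray_medium fit mm/deg [565.6 196.5] -5.6 IoU 0.944
bone_short fit mm/deg [ 564.8 -131.2] 95.0 IoU 0.907
bone_long fit mm/deg [560.3  38.4] 8.5 IoU 0.93
100 [(217, -27)] turq 
115 [(217, -23), (218, -28), (303, 27)] turq [243 274]
125 [(218, -26), (246, 29), (274, -35)] turq [244 274]
145 [] turq [294 294]
155 [] turq 
165 [] turq 
185 [] turq [224 288]
200 [(289, -23), (308, 25)] turq [225 291]
```

Bone and tray agree within 1 mm, so I descend to the ridges.

Emit:
move_arm:
  rows:
    - [-0.8,0,-0.05,-5,0,0,-0.4]
    - [-0.8,0,-0.05,-9,0,0,-0.4]
    - [-0.8,0,-0.05,-11,0,0,-0.4]
    - [-0.8,0,-0.05,-12,0,0,-0.4]
    - [-0.8,0,-0.05,-12.5,0,0,-0.4]
    - [-0.8,0,-0.05,-12.5,0,0,-0.4]
  newtons: 55

```text
time_s: 6.88
tool_pos: [0.5614, 0.0392, 0.2085]
ee_rot: [0.0, 0.998, 0.065, 0.001]
force: [-0.9, -0.1, -0.3]
width: 0.201
grip_force: 55.0
```

Emit:
move_arm:
  rows:
    - [-0.8,0,0,-0.4,0,0,0]
    - [-0.8,0,0,-0.8,0,0,0]
    - [-0.8,0,0,-1.2,0,0,0]
    - [-0.8,0,0,-1.4,0,0,0]
    - [-0.8,0,0,-1.5,0,0,0]
    - [-0.8,0,0,-1.6,0,0,0]
    - [-0.8,0,0,-1.6,0,0,0]

```text
time_s: 7.75
tool_pos: [0.5611, 0.0387, 0.1916]
ee_rot: [0.0, 0.998, 0.065, 0.0]
force: [1.6, -2.7, 1.2]
width: 0.201
grip_force: 55.0
```

Emit:
move_arm:
  rows:
    - [-0.8,0,0,-0.2,0,0,0]
    - [-0.8,0,0,-0.2,0,0,0]

```text
time_s: 8.0
tool_pos: [0.5611, 0.0389, 0.191]
ee_rot: [0.001, 0.998, 0.065, 0.0]
force: [-1.5, -3.8, 14.9]
width: 0.202
grip_force: 55.0
```

Emit:
move_arm:
  rows:
    - [-0.8,0,0,-0.2,0,0,0]
    - [-0.8,0,0,-0.2,0,0,0]

```text
time_s: 8.25
tool_pos: [0.5611, 0.0391, 0.1909]
ee_rot: [0.001, 0.998, 0.065, 0.0]
force: [-7.8, -4.7, 32.8]
width: 0.206
grip_force: 55.0
```

Stopped at floor height (TCP 0.191) with 33 N. Releasing and going to the medium bone.

Emit:
move_arm:
  rows:
    - [-0.8,0,0,0.35,0,0,0]
    - [0.1,0,0,0.35,0,0,0]
    - [0.1,0,0,0.35,0,0,0]
    - [0.1,0,0,0.35,0,0,0]
    - [0.1,0,0,4,0,0,0]
    - [0.1,0,0,10,0,0,0]
    - [0.1,0,0,15,0,0,0]
    - [0.1,0,0,15,0,0,0]
  newtons: 40

```text
time_s: 9.25
tool_pos: [0.5626, 0.04, 0.3419]
ee_rot: [-0.0, 0.998, 0.065, 0.004]
force: [0.4, 0.0, -0.0]
width: 0.545
grip_force: 0.0
```

```bash
python3 -c "
from h import *
o,p=look('w3',[])
fit(p,o,'bone_long',.561,.039,7.8,z0=.008)
"
```

```text
t 9.25 tcp [562.6  40.  341.9] grasp [563.9  40.1 182.9] yaw y -82.54 toolz [ 0.008  0.001 -1.   ] q [ 0.31  0.44 -0.54  1.83  0.27  0.94 -1.79] F [ 0.4  0.  -0. ] w 0.545
bone_long fit mm/deg [560.6  37.4] 7.3 IoU 0.927
```

View pics/w3.png

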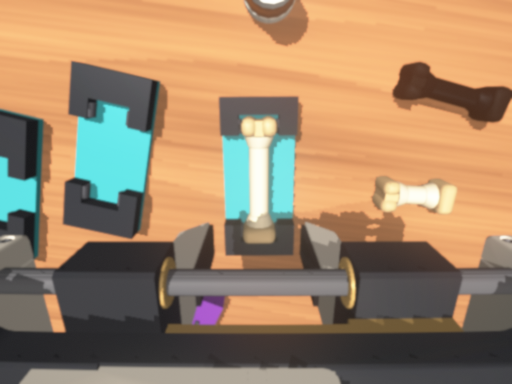

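The long bone lies in its cutout, ends at (259,125) and (259,233). On to the medium bone.

Emit:
move_arm:
  rows:
    - [0.1,0.5,-36.3,0,0,0,90]
    - [0.1,0.5,-36.3,0,0,0,90]
    - [0.1,0.5,-36.3,0,0,0,90]
    - [0.1,0.5,-36.3,0,0,0,90]
    - [0.1,0.5,-36.3,0,0,0,90]
    - [0.1,0.5,-36.3,0,0,0,90]
    - [0.1,0.5,-36.3,0,0,0,90]
    - [0.1,0.5,-36.3,0,0,0,90]
    - [0.1,0.5,-36.3,0,0,0,90]
    - [0.1,0.5,-36.3,0,0,0,90]
    - [0.1,0.5,-36.3,0,0,0,90]

```text
time_s: 10.72
tool_pos: [0.5656, -0.3236, 0.3364]
ee_rot: [-0.001, 0.66, 0.751, -0.0]
force: [-0.1, -0.1, 0.5]
width: 0.551
grip_force: 0.0
```

```bash
python3 -c "
from h import *
o,p=look('w4',[])
fit(p,o,'bone_medium',.567,-.323,98)
"
```

```text
t 10.72 tcp [ 565.6 -323.6  336.4] grasp [ 565.4 -323.4  177.4] yaw y 7.36 toolz [-0.002  0.001 -1.   ] q [ 1.01  0.67 -0.78  1.6   0.51  1.09  0.23] F [-0.1 -0.1  0.5] w 0.551
bone_medium fit mm/deg [ 565.2 -325. ] 97.8 IoU 0.933
```

View pics/w4.png

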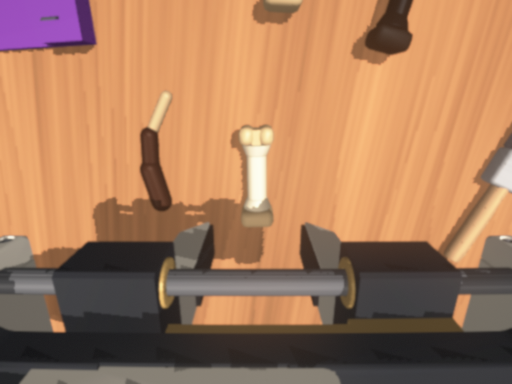

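The medium bone is at (257,175), with the antler clear at (155,155). Grasping.

Emit:
move_arm:
  rows:
    - [0.1,0,-0.1,-5,0,0,0.5]
    - [0.1,0,-0.1,-9,0,0,0.5]
    - [0.1,0,-0.1,-12,0,0,0.5]
    - [0.1,0,-0.1,-14,0,0,0.5]
    - [0.1,0,-0.1,-15.3,0,0,0.5]
    - [0.1,0,-0.1,-15.3,0,0,0.5]
    - [-0.8,0,-0.1,-15.3,0,0,0.5]
    - [-0.8,0,-0.1,-15.3,0,0,0.5]
    - [-0.8,0,-0.1,-15.3,0,0,0.5]
    - [-0.8,0,-0.1,-15.3,0,0,0.5]
  newtons: 55

```text
time_s: 12.08
tool_pos: [0.566, -0.3251, 0.1853]
ee_rot: [0.0, 0.657, 0.754, -0.0]
force: [-0.5, 0.3, 1.5]
width: 0.202
grip_force: 55.0
```

Emit:
move_arm:
  rows:
    - [-0.8,0,0,4,0,0,0]
    - [-0.8,0,0,9,0,0,0]
    - [-0.8,0,5,15,0,0,8]
    - [-0.8,0,11,15,0,0,16]
    - [-0.8,0,17,15,0,0,24]
    - [-0.8,0,23,15,0,0,32]
    - [-0.8,0,29,15,0,0,42]
    - [-0.8,0,35,15,0,0,52]
    - [-0.8,0,41,15,0,0,62]
    - [-0.8,0,47,15,0,0,70]
    - [-0.8,0,52.1,15,0,0,76.2]
    - [-0.8,0,52.1,15,0,0,76.2]

```text
time_s: 13.58
tool_pos: [0.564, 0.2018, 0.3354]
ee_rot: [-0.0, 0.047, 0.999, 0.002]
force: [0.7, -0.5, -1.4]
width: 0.202
grip_force: 55.0
```

Emit:
move_arm:
  rows:
    - [-0.8,0,0,0,0,0,0]
    - [-0.8,0,0,0,0,0,0]

```text
time_s: 13.82
tool_pos: [0.5664, 0.1942, 0.3344]
ee_rot: [-0.0, 0.053, 0.999, -0.001]
force: [0.9, 0.4, -1.0]
width: 0.206
grip_force: 55.0
```

```bash
cat >> h.py <<'E'
def carry(name,b,t,x,y,deg,tz):
    o,p=look(name,[])
    v2=np.ones((384,512),np.float32);v2[225:]=0
    v=v2.copy();v[210:]=0
    for m in masks_of(p,b):
        ys,xs=np.nonzero(m['mask'])
        if m['score']>.4 and abs(xs.mean()-258)<40: v[cv2.dilate(m['mask'].astype(np.uint8),np.ones((7,7)))>0]=0
    fit(p,o,t,x,y,deg,valid=v)
    fit(p,o,b,o['tool_pos'][0],o['tool_pos'][1],deg,z0=o['tool_pos'][2]-tz,rmax=.18,valid=v2)
    return o,p
E
python3 -c "
from h import *
o,p=carry('w5','bone_medium','tray_medium',.566,.197,-5.9,.1853)
fit(p,o,'tray_short',.514,.320,-5.8)
fit(p,o,'bone_long',.561,.039,7.8,z0=.008)
"
```

```text
t 13.82 tcp [566.4 194.2 334.4] grasp [566.3 194.  175.4] yaw y 83.96 toolz [-0.    -0.001 -1.   ] q [ 0.39  0.73 -1.1   1.73  0.71  1.14  0.54] F [ 0.9  0.4 -1. ] w 0.206
tray_medium fit mm/deg [565.3 195.5] -6.4 IoU 0.954
bone_medium fit mm/deg [566.8 192.7] -6.3 IoU 0.921
tray_short fit mm/deg [512.2 320.6] -6.9 IoU 0.959
bone_long fit mm/deg [561.1  36.1] 7.4 IoU 0.917
```

View pics/w5.png

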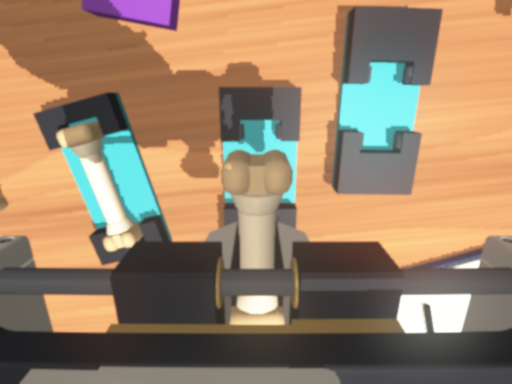

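The medium bone hangs over its tray (centre, far edge row 88), with the short tray at right and the packed long one at left. The arm may still have been settling, so I'll re-measure.

Emit:
move_arm:
  rows:
    - [-0.8,0,0,-3,0,0,0]
    - [-0.8,0,0,-5,0,0,0]
    - [-0.8,0,0,-6,0,0,0]
    - [-0.8,0,0,-6,0,0,0]
    - [-0.8,0,0,-6,0,0,0]

```text
time_s: 14.75
tool_pos: [0.5661, 0.1965, 0.2755]
ee_rot: [0.0, 0.051, 0.999, 0.0]
force: [-0.2, 0.5, -0.7]
width: 0.204
grip_force: 55.0
```

```bash
python3 -c "
from h import *
carry('w6','bone_medium','tray_medium',.566,.197,-5.9,.1853)
"
```

```text
t 14.75 tcp [566.1 196.5 275.5] grasp [566.3 196.6 116.5] yaw y 84.15 toolz [ 0.001  0.001 -1.   ] q [ 0.34  0.79 -1.03  1.77  0.78  1.05  0.49] F [-0.2  0.5 -0.7] w 0.204
tray_medium fit mm/deg [566. 197.] -5.9 IoU 0.0
bone_medium fit mm/deg [566.8 195.4] -6.1 IoU 0.919
```

Emit:
move_arm:
  rows:
    - [-0.8,-0.1,0.05,-3,0,0,-0.2]
    - [-0.8,-0.1,0.05,-5,0,0,-0.2]
    - [-0.8,-0.1,0.05,-6.2,0,0,-0.2]
    - [-0.8,-0.1,0.05,-6.6,0,0,-0.2]
    - [-0.8,-0.1,0.05,-6.6,0,0,-0.2]

```text
time_s: 15.58
tool_pos: [0.565, 0.1968, 0.2089]
ee_rot: [0.0, 0.053, 0.999, 0.0]
force: [0.2, 0.5, -0.9]
width: 0.204
grip_force: 55.0
```

Emit:
move_arm:
  rows:
    - [-0.8,0,0,-0.4,0,0,0]
    - [-0.8,0,0,-0.8,0,0,0]
    - [-0.8,0,0,-1.2,0,0,0]
    - [-0.8,0,0,-1.4,0,0,0]
    - [-0.8,0,0,-1.5,0,0,0]
    - [-0.8,0,0,-1.6,0,0,0]
    - [-0.8,0,0,-1.6,0,0,0]

```text
time_s: 16.45
tool_pos: [0.565, 0.1968, 0.1932]
ee_rot: [0.0, 0.053, 0.999, 0.0]
force: [0.4, -0.5, 6.2]
width: 0.204
grip_force: 55.0
```

Emit:
move_arm:
  rows:
    - [-0.8,0,0,-0.3,0,0,0]
    - [-0.8,0,0,-0.3,0,0,0]

```text
time_s: 16.7
tool_pos: [0.5649, 0.1972, 0.193]
ee_rot: [0.001, 0.053, 0.999, -0.001]
force: [-7.9, -5.1, 29.3]
width: 0.204
grip_force: 55.0
```

Stopped at the floor with 29 N. Releasing, lifting and looking.

Emit:
move_arm:
  rows:
    - [-0.8,0,0,0.3,0,0,0]
    - [0.1,0,0,0.3,0,0,0]
    - [0.1,0,0,0.3,0,0,0]
    - [0.1,0,0,0.3,0,0,0]
    - [0.1,0,0,4,0,0,0]
    - [0.1,0,0,10,0,0,0]
    - [0.1,0,0,14,0,0,0]
    - [0.1,0,0,14,0,0,0]
  newtons: 55

```text
time_s: 17.7
tool_pos: [0.5658, 0.1975, 0.333]
ee_rot: [0.003, 0.053, 0.999, 0.001]
force: [-0.0, -0.0, 0.1]
width: 0.553
grip_force: 0.0
```

```bash
python3 -c "
from h import *
o,p=look('w7',[])
fit(p,o,'bone_medium',.565,.197,-6,z0=.008)
fit(p,o,'bone_long',.561,.039,7.8,z0=.008)
"
```

```text
t 17.7 tcp [565.8 197.5 333. ] grasp [566.6 197.8 174. ] yaw y 83.93 toolz [ 0.005  0.002 -1.   ] q [ 0.38  0.73 -1.09  1.74  0.71  1.13  0.53] F [-0.  -0.   0.1] w 0.553
bone_medium fit mm/deg [564.8 196.2] -6.2 IoU 0.925
bone_long fit mm/deg [560.9  36. ] 7.9 IoU 0.861
```

View pics/w7.png

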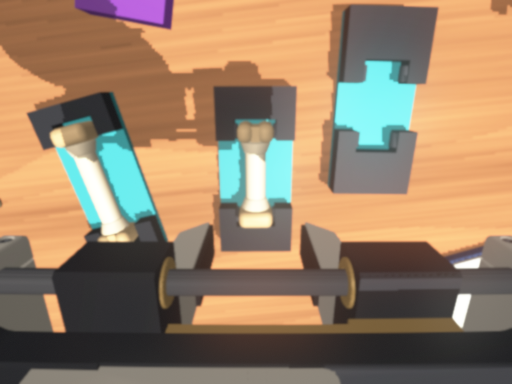

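Emit:
move_arm:
  rows:
    - [0.1,0,-5,0.5,0,0,-8]
    - [0.1,0,-11,0.5,0,0,-16]
    - [0.1,0,-16,0.5,0,0,-26]
    - [0.1,0,-22,0.5,0,0,-36]
    - [0.1,0,-27,0.5,0,0,-46]
    - [0.1,0,-31,0.5,0,0,-56]
    - [0.1,0,-32.8,0.5,0,0,-66]
    - [0.1,0,-32.8,0.5,0,0,-76]
    - [0.1,0,-32.8,0.5,0,0,-79]
    - [0.1,0,-32.8,0.5,0,0,-79]
    - [0.1,0,-32.8,0.5,0,0,-79]

```text
time_s: 19.23
tool_pos: [0.5646, -0.1314, 0.3338]
ee_rot: [-0.001, 0.676, 0.737, -0.0]
force: [-0.6, -1.2, -0.2]
width: 0.553
grip_force: 0.0
```

```bash
python3 -c "
from h import *
o,p=look('w8',[])
fit(p,o,'bone_short',.565,-.1305,95)
"
```

```text
t 19.23 tcp [ 564.6 -131.4  333.8] grasp [ 564.4 -131.3  174.8] yaw y 5.01 toolz [-0.002  0.001 -1.   ] q [ 0.8   0.56 -0.82  1.79  0.47  1.01 -0.12] F [-0.6 -1.2 -0.2] w 0.553
bone_short fit mm/deg [ 564.6 -130.5] 94.3 IoU 0.909
```

The medium bone is seated in its cutout at (256,175). The short bone is directly below the gripper now. Grasping.

Emit:
move_arm:
  rows:
    - [0.1,0,0.1,-5,0,0,-0.5]
    - [0.1,0,0.1,-9,0,0,-0.5]
    - [0.1,0,0.1,-12,0,0,-0.5]
    - [0.1,0,0.1,-14,0,0,-0.5]
    - [0.1,0,0.1,-15.1,0,0,-0.5]
    - [0.1,0,0.1,-15.1,0,0,-0.5]
    - [-0.8,0,0.1,-15.1,0,0,-0.5]
    - [-0.8,0,0.1,-15.1,0,0,-0.5]
    - [-0.8,0,0.1,-15.1,0,0,-0.5]
    - [-0.8,0,0.1,-15.1,0,0,-0.5]
  newtons: 55

```text
time_s: 20.58
tool_pos: [0.5651, -0.1306, 0.1842]
ee_rot: [0.0, 0.679, 0.734, 0.0]
force: [-0.6, -0.9, 2.5]
width: 0.205
grip_force: 55.0
```

Emit:
move_arm:
  rows:
    - [-0.8,0,0,4,0,0,0]
    - [-0.8,0,0,9,0,0,0]
    - [-0.8,0,5,15,0,0,10]
    - [-0.8,-0.5,11,15,0,0,20]
    - [-0.8,-1,17,15,0,0,30]
    - [-0.8,-2,23,15,0,0,40]
    - [-0.8,-3,29,15,0,0,50]
    - [-0.8,-4,35,15,0,0,60]
    - [-0.8,-5,40,15,0,0,70]
    - [-0.8,-5.2,44,15,0,0,78]
    - [-0.8,-5.2,45.1,15,0,0,79.3]
    - [-0.8,-5.2,45.1,15,0,0,79.3]

```text
time_s: 22.08
tool_pos: [0.5128, 0.3207, 0.3335]
ee_rot: [-0.0, 0.055, 0.998, -0.0]
force: [1.0, 0.3, -0.3]
width: 0.204
grip_force: 55.0
```

Emit:
move_arm:
  rows:
    - [-0.8,0,0,0,0,0,0]
    - [-0.8,0,0,0,0,0,0]
    - [-0.8,0,0,0,0,0,0]
    - [-0.8,0,0,0,0,0,0]

```text
time_s: 22.58
tool_pos: [0.5131, 0.32, 0.3338]
ee_rot: [0.0, 0.055, 0.998, -0.0]
force: [-0.4, 0.4, 0.1]
width: 0.203
grip_force: 55.0
```

```bash
python3 -c "
from h import *
carry('w9','bone_short','tray_short',.513,.321,-6.2,.1842)
"
```

```text
t 22.57 tcp [513.1 320.  333.8] grasp [513.2 320.  174.8] yaw y 83.68 toolz [ 0. -0. -1.] q [ 0.16  0.74 -1.1   1.72  0.72  1.15  0.3 ] F [-0.4  0.4  0.1] w 0.203
tray_short fit mm/deg [513.  320.3] -6.4 IoU 0.966
bone_short fit mm/deg [513.9 320.6] -3.4 IoU 0.931
```

View pics/w9.png

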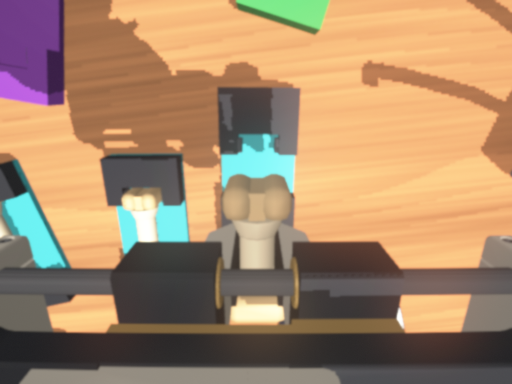

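The short bone is centred over its tray (columns 218–300). Descending.

Emit:
move_arm:
  rows:
    - [-0.8,-0.05,0,-5,0,0,-0.3]
    - [-0.8,-0.05,0,-9,0,0,-0.3]
    - [-0.8,-0.05,0,-11,0,0,-0.3]
    - [-0.8,-0.05,0,-12,0,0,-0.3]
    - [-0.8,-0.05,0,-12.4,0,0,-0.3]
    - [-0.8,-0.05,0,-12.4,0,0,-0.3]

```text
time_s: 23.52
tool_pos: [0.5127, 0.321, 0.2106]
ee_rot: [0.001, 0.057, 0.998, 0.0]
force: [-0.5, 0.6, -0.4]
width: 0.205
grip_force: 55.0
```

Emit:
move_arm:
  rows:
    - [-0.8,0,0,-0.4,0,0,0]
    - [-0.8,0,0,-0.8,0,0,0]
    - [-0.8,0,0,-1.2,0,0,0]
    - [-0.8,0,0,-1.5,0,0,0]
    - [-0.8,0,0,-1.7,0,0,0]
    - [-0.8,0,0,-1.8,0,0,0]
    - [-0.8,0,0,-1.8,0,0,0]

```text
time_s: 24.4
tool_pos: [0.5125, 0.3208, 0.1922]
ee_rot: [0.0, 0.057, 0.998, 0.0]
force: [-0.1, -0.1, 6.7]
width: 0.199
grip_force: 55.0
```

Emit:
move_arm:
  rows:
    - [-0.8,0,0,-0.3,0,0,0]
    - [-0.8,0,0,-0.3,0,0,0]

```text
time_s: 24.65
tool_pos: [0.5123, 0.3212, 0.192]
ee_rot: [0.001, 0.057, 0.998, -0.001]
force: [-7.0, -7.0, 28.8]
width: 0.204
grip_force: 55.0
```

Emit:
move_arm:
  rows:
    - [-0.8,0,0,0.3,0,0,0]
    - [0.1,0,0,0.3,0,0,0]
    - [0.1,0,0,0.3,0,0,0]
    - [0.1,0,0,0.3,0,0,0]
    - [0.1,0,0,4,0,0,0]
    - [0.1,0,0,10,0,0,0]
    - [0.1,0,0,15,0,0,0]
    - [0.1,-2,-4,20,0,0,0]
    - [0.1,-2,-8,20,0,0,0]
    - [0.1,-2,-8,20,0,0,0]
    - [0.1,-2,-8,20,0,0,0]

```text
time_s: 26.02
tool_pos: [0.4924, 0.2405, 0.3885]
ee_rot: [-0.0, 0.058, 0.998, 0.0]
force: [-0.5, 0.2, -1.1]
width: 0.548
grip_force: 0.0
```

```bash
python3 -c "
from h import *
o,p=look('w10',[])
fit(p,o,'bone_short',.513,.3205,-6,z0=.008)
fit(p,o,'bone_medium',.565,.197,-6,z0=.008)
"
```

```text
t 26.02 tcp [492.4 240.5 388.5] grasp [492.4 240.5 229.5] yaw y 83.39 toolz [-0.  0. -1.] q [ 0.39  0.61 -1.22  1.81  0.62  1.18  0.43] F [-0.5  0.2 -1.1] w 0.548
bone_short fit mm/deg [512.3 320.5] -6.8 IoU 0.886
bone_medium fit mm/deg [565.3 195.8] -5.8 IoU 0.933
```

View pics/w10.png

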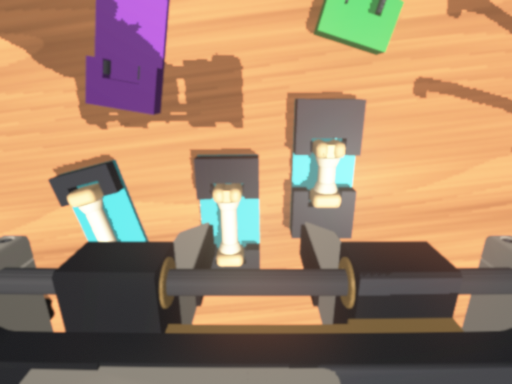

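All three bones sit in their cutouts. Each stopped 7.7–7.9 mm above its table grasp height, matching the 8 mm floor, under about 30 N. The gripper is clear, so I'm handing in.

```bash
python3 -c "
from workcell import *
print(close_job())"
```

```text
the job is handed in; nothing more can be done
None
```

I packed the long, medium and short bones in that order, pressed each to its tray's floor with about 30 N, released them, and handed the job in at about 26 s of robot time.

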